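Close the casting mould and snap the over-centre clamp

TASK

Push the loose plaster mould half along its rails until it sits flush against the fixed half, while the clamp lever is still open. Then push the red lever grip round past its dead point until it snaps into lock behind the mould, and move clear. Nothing needs gripping: do not lift or tip the mould half, and leave everything else on the table where it is.

Things in the scene. Friction and masses are not known exactly. Their poses are not given: they have to be found in the camera images.
- frame: fixed mould-closing frame: plywood board 290 (x) x 300 (y) x 12 mm; origin on the table, on the middle line of two rails that run along frame x; the board's centre is 10 mm to +y of it. x points away from the robot within 0.45 rad of yaw, z up. Rails: slippery white plastic, 9 mm wide, 12 mm high above the board, middles at y = -60.5 and +60.5 mm, from x = -105 to 115 mm.
- meeting_face (a point): centre of the lower edge of the fixed white plaster half's near face, at x = 50, y = 0, z = 12 mm in the frame. The fixed half is 110 mm wide, 50 mm high, and reaches from here 60 mm along frame +x, with a wooden stop behind it. Blue stripe and half of a dark pouring mouth on top.
- loose_half: loose white plaster half, 60 (x) x 110 (y) x 50 mm high, 0.3 to 0.5 kg, on the board between the rails, 1 mm play each side; origin at the centre of its underside. Slides along frame x under 1.5 to 4 N, pushed on its near (-x) face, and does not tip if pushed near half height. Flush with the fixed half when its origin is at x = 20 mm in the frame; starts 20 to 45 mm short of that.
- clamp_lever (a joint): angle (rad) of the over-centre lever about its upright axis, growing anticlockwise from above: 0 = open on its stop (start), dead point 0.75, locked at about 1.40 with its nose on the loose half's near face (1.436 with no mould there). A spring drives it back to 0 before the dead point and snaps it to lock past it. Pushing at the grip takes about 3.5 N at first, less towards the dead point.
- lever_pivot (a point): top of the lever's upright pivot axis, 55 mm above the table; at x = -19, y = 95 mm in the frame. The lever is a flat steel crank, 8 mm thick, 45 to 53 mm above the table, with a hub 52 mm across and a brass spring strut below it on the robot's side. Its handle arm points 25 degrees anticlockwise of frame x when open, about 105 degrees when locked.
- lever_nose (a point): middle of the upright black rubber roller on the lever's nose arm, 18 mm across, 29 to 54 mm above the table, 75 mm from the pivot axis. The nose arm points to -170 degrees from frame x when open (outside the rails) and swings in behind the loose half to -90 degrees at lock.
- lever_grip (a point): centre of the top of the lever's red upright round grip, 24 mm across, 100 mm above the table, free from 53 mm up, 105 mm from the pivot axis; it moves with the lever. Pushed on its clockwise side (the side towards the fixed half) it swings anticlockwise round the pivot: first to frame +y, then back towards -x.
- test_cup: small blue ceramic cup, 44 mm across, 50 mm tall, standing on the far right part of the frame's board (right seen from the robot); origin under its centre. Leave it alone
- brush_pot: black pot with brushes, 76 mm across, 230 mm tall, loose on the table; origin under its centre. Leave it alone
- glaze_jar: green glass jar with white cap, 70 mm across, 100 mm tall; origin under its centre. Leave it alone
- clay_mug: terracotta mug, 76 mm across, 85 mm tall; origin under its centre. Leave it alone
- small_bowl: white bowl, 110 mm across, 45 mm tall; origin under its centre. Leave it alone
- blue_scraper: flat blue plastic scraper, 100 x 55 x 8 mm; origin under its centre. Leave it alone
- spatula: spatula, 200 mm long, lying on the table. Leave it alone

How it is judged:
By the outcome, as a careful person would: the job done as asked, in the order asked, and still so for the second after the job is handed in, with the robot touching nothing.
It also fails if it takes over 54 s, if anything falls off the work surface, if the arm or the gripper's body presses on something with over 40 N, if the wrist force passes 120 N, or if a joint passes its speed limit or range.

ROBOT

A 7-joint arm with a two-finger parallel gripper is mounted at the origin on the work surface. World frame = base frame: x ahead of the robot, y to its left, z up, the work surface at z = 0. Lengths are in mm, angles in rad, forces in N, time in s.
With the tool pointing down it reaches from about 425 to 875 mm from the base axis. Payload 4.7 kg.
Tool frame: the origin (TCP) lies at the very end of the fingers, on their centre line; the grasp point (between the pads) lies 19 mm behind it; z points along the fingers, y is the line along which they close (so a half turn about z gives the same grasp; the last joint's range is limited). The gripper opens to 87 mm and grips with 3 to 60 N. Pads are 19 mm wide; open, the fingers measure 117 mm over their backs; the gripper's body (75 mm by 190 mm) begins 51 mm behind the grasp point.
Start: joints at [1.356, 0.321, -0.07, 1.45, 0.023, 1.371, -0.057], TCP at [147.404, -633.086, 222.587] pointing down, gripper open.
Joint ranges: [-2.86, 2.86], [-0.3, 2.09], [-1.38, 1.24], [0.06, 2.45], [-1.56, 4.7], [0.09, 2.05], [-2.69, 2.69]. Speed limits (rad/s): [2.57, 2.57, 3.14, 3.14, 3.14, 3.14, 3.14].

INTERFACE

Orientations are given as a unit quaternion [w, x, y, z].
In Python, from station import robot, vision gives the robot as it stands.
- The arm moves only by the tool step_arm, never from a script. Its argument "deltas" is a list of rows, each a list of 5 numbers: the shift along the tool's x, y, z normalised to -1 to 1, where 1 is 3 cm, then the turn about the tool's z normalised to -1 to 1, where 1 is 0.12 rad, then the closure, from 0 (fully open) to 1 (shut). In form: [[x, y, z, spin, claw], ...]. A call has 1 to 5 rows; each row shifts and turns the commanded pose from where the row before left it, along the tool's axes as they then stand; what a row does not reach is not made up. A row lasts 1/12 s, in which the tool goes at most 41.7 mm and 7.16 degrees, less where a joint would pass 70% of its speed; a pose out of reach is approached as far as the arm can. A call with a number of a shift or a turn outside -1 to 1 is refused whole. A call with a gripper value outside its range is refused whole. The fingers move at their own pace and stop on an object; "grip_force" is the grip in N (left out, the last holds). Time passes only in rows, so rows that do not move let the fingers close. It gives the time, the measured TCP pose, the force, the opening and the grip force at its end, in the units of the state.
- robot.read_state(): the state, without advancing time (a new reading comes with each control period).
- vision.grab_frame(name): name is "scene" or "top"; returns a dict with "color" (480x640x3 uint8, red, green, blue), "vfov" (degrees; the focal length in pixels is half the picture's height over the tangent of half this angle, whatever the lens; pixels are square), "cx", "cy" (the principal point, pixels), "k1" (the pictures are not rectified: a ray, as slopes to the right and down, at radius r is drawn at 1 + k1 r^2 times it, then the intrinsics apply), "R" (3x3) and "t" (3): a world point X has camera coordinates R X + t. Camera axes: x right, y down, z forward; pixel columns grow to the right and rows downward; lengths in mm; the calibration is good to about 2 mm. A picture is of the moment at which its call begins. There is no depth.
- robot.hand_in(): hands the job in; it is judged then, once.
The state is a dict: "t": time; "qpos": joint angles; "qvel": joint speeds; "joint_torque": joint torques, N m; "tool_pos": TCP position; "tool_rot": TCP orientation; "force": force on the tool from outside, world axes, zero at the start; "ft_torque": the same for the moment, N m; "opening": finger opening in mm; "grip_force": force on a finger pad.
Only numpy, scipy, OpenCV 4.12 (cv2) and the standard library are available. Lean on these libraries where they do the work, as an engineer would, in place of code of your own. Each camera call takes 0.05 s, during which the arm holds its last target. There are 200 camera calls.

## Working session

There is one attempt and no reset: what is moved stays moved. The work goes in short steps, Python scripts to look and compute and a tool call to move; the robot and the scene stay as the last step left them, time stands still between calls to the robot, and variables do not carry over. Pictures are saved under pics/ and viewed, at most 10 in all, crops included, and the job is handed in when it is done.

Besides the shell and the picture viewer there is one more tool, called in YAML: its name, and indented under it one key for each argument. step_arm: Moves the arm, as the interface text tells. Its arguments: {"type":"object","properties":{"deltas":{"type":"array","items":{"type":"array","items":{"type":"number","minimum":-1,"maximum":1}}},"grip_force":{"type":"number"}},"required":["deltas"]}

```bash
mkdir -p pics; cat > h.py <<'E'
import numpy as np, cv2
from station import robot, vision
def K(f):
    fl=240/np.tan(np.radians(f["vfov"])/2); return np.array([[fl,0,f["cx"]],[0,fl,f["cy"]],[0,0,1]])
def proj(f,P):
    P=np.asarray(P,float).reshape(-1,3); R=np.array(f["R"]);
    return cv2.projectPoints(P,cv2.Rodrigues(R)[0],np.array(f["t"],float),K(f),np.array([f["k1"],0,0,0.]))[0].reshape(-1,2)
def unproj(f,px,z):
    u=cv2.undistortPoints(np.array(px,float).reshape(-1,1,2),K(f),np.array([f["k1"],0,0,0.])).reshape(-1,2)
    R=np.array(f["R"]); t=np.array(f["t"],float); c=-R.T@t
    d=np.c_[u,np.ones(len(u))]@R
    return c+d*((z-c[2])/d[:,2])[:,None]
E
python3 - <<'E'
from h import *
for n in("scene","top"):
    f=vision.grab_frame(n); cv2.imwrite(f"pics/{n}0.png",f["color"][:,:,::-1]); R=np.array(f["R"]);print(n,f["vfov"],f["k1"],-R.T@np.array(f["t"]),R[2])
s=robot.read_state();print(s["tool_pos"],s["tool_rot"],s["t"],s["opening"])
E
```

```text
scene 48.13370647755993 -0.07390954745987384 [1189.87040519 -530.7291759   973.97776879] [-0.54449156  0.42787607 -0.72142291]
top 50.63789588776605 -0.07590860894342952 [ 468.65152452   -4.36439882 1481.19385958] [ 0.04885797 -0.0091935  -0.99876342]
[ 147.24964218 -632.60274818  221.58746395] [-8.28613982e-04  9.93463390e-01  1.14148078e-01 -1.50142185e-04] 0.1 86.9014922067802
```

View pics/scene0.png

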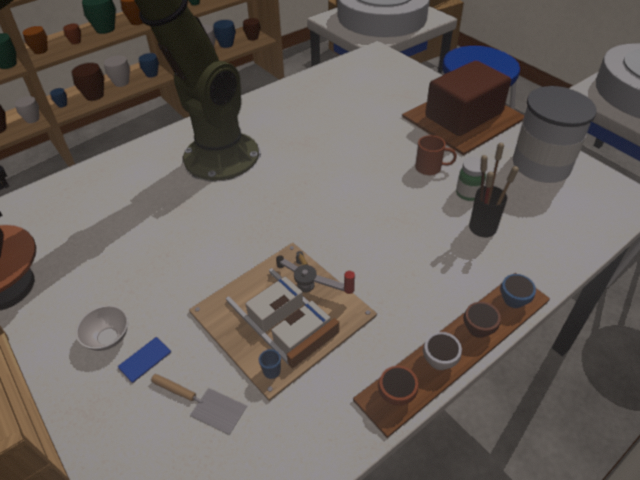

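View pics/top0.png

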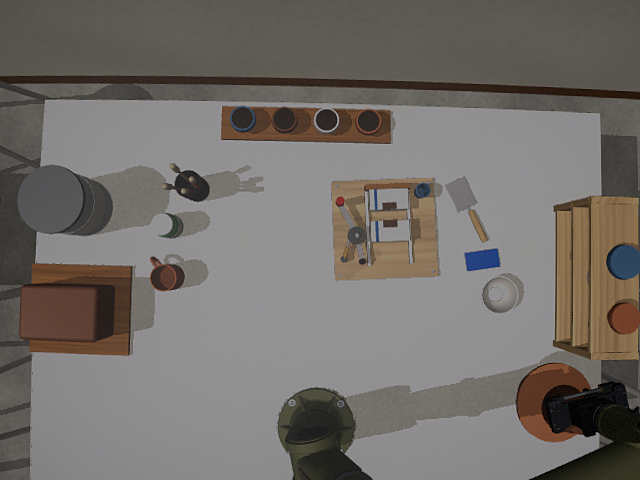

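The scene view shows the frame near (285,315). The top view (up = +x, left = +y) shows it near (385,228), with the red grip at (340,202) and the hub at (357,235). I'll take an enlarged crop next.

```bash
python3 - <<'E'
from h import *
f=vision.grab_frame("top"); c=f["color"][170:290,320:450,::-1]
cv2.imwrite("pics/topc.png",cv2.resize(c,None,fx=5,fy=5,interpolation=cv2.INTER_CUBIC))
f=vision.grab_frame("scene"); c=f["color"][240:395,185:380,::-1]
cv2.imwrite("pics/scc.png",cv2.convertScaleAbs(cv2.resize(c,None,fx=3.8,fy=3.8,interpolation=cv2.INTER_CUBIC),alpha=1.5))
E
```

```text
(no output)
```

View pics/topc.png

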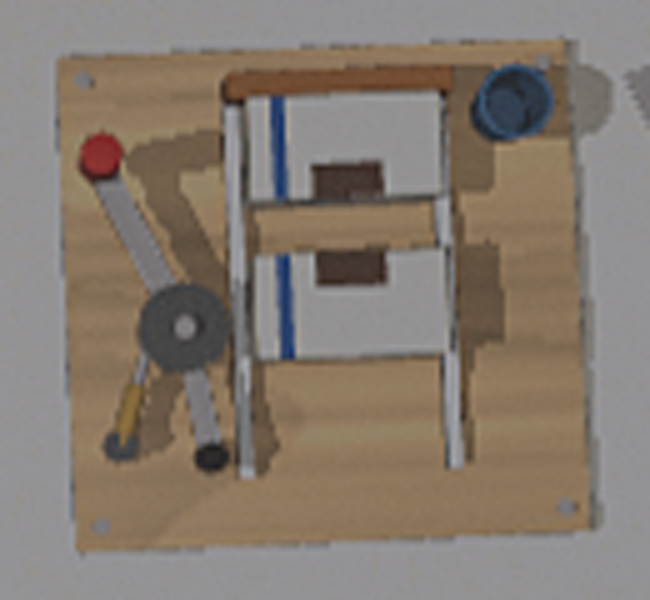

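View pics/scc.png

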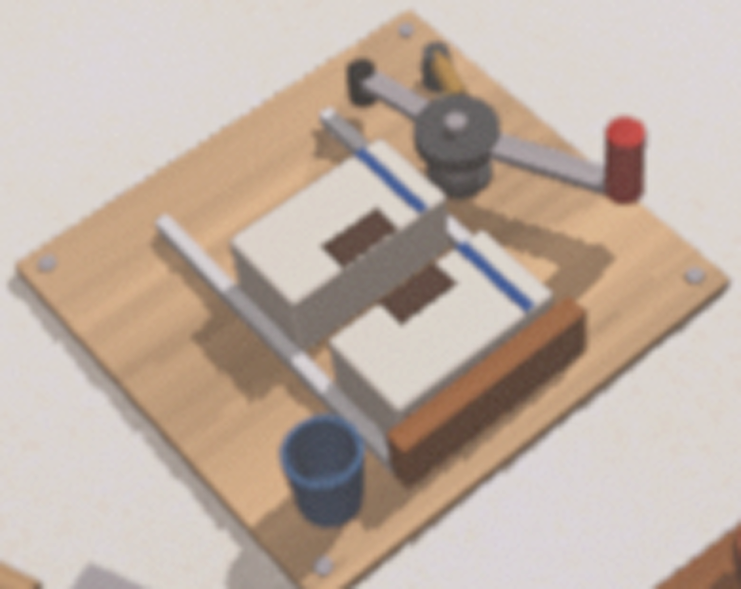

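The crop shows the board corners at (58,57), (575,40), (592,528) and (80,552). The grip is at (101,156), the hub at (185,326), and the loose half's near top edge runs from (258,361) to (447,353). I'll fit the frame to these points.

```bash
cat > fit.py <<'E'
from h import *
from scipy.optimize import least_squares
T=vision.grab_frame("top");S=vision.grab_frame("scene")
tp=lambda p:(np.array(p)+.5)/5-.5+[320,170]
sp=lambda p:(np.array(p)+.5)/3.8-.5+[185,240]
Z=12
tpts=[((145,160,Z),(58,57)),((145,-140,Z),(575,40)),((-145,-140,Z),(592,528)),((-145,160,Z),(80,552)),((-19,95,58),(185,326)),
 ((50,55,62),(247,203)),((50,-55,62),(441,198))]
spts=[((-145,160,Z),(410,10)),((145,160,Z),(728,282)),((-145,-140,Z),(17,265)),((-19,95,58),(455,120))]
def w(p,P):
    P=np.array(P,float);c,s=np.cos(p[2]),np.sin(p[2]);return np.c_[c*P[:,0]-s*P[:,1]+p[0],s*P[:,0]+c*P[:,1]+p[1],P[:,2]]
def res(p):
    return np.r_[(proj(T,w(p,[a for a,_ in tpts]))-tp([b for _,b in tpts])).ravel(),(proj(S,w(p,[a for a,_ in spts]))-sp([b for _,b in spts])).ravel()]
r=least_squares(res,[650,-130,0]); p=r.x
print(p,np.round(r.fun.reshape(-1,2),1).tolist())
inv=lambda W:(W[:,:2]-p[:2])@np.array([[np.cos(p[2]),-np.sin(p[2])],[np.sin(p[2]),np.cos(p[2])]])
print("loose near edge",inv(unproj(T,tp([(258,361),(447,353)]),62)),"far",inv(unproj(T,tp([(258,256),(435,247)]),62)))
print("grip",inv(unproj(T,tp([(101,156)]),100)),"sc",inv(unproj(S,sp([(627,132)]),100)))
print("nose",inv(unproj(T,tp([(211,457)]),54)),"cup",inv(unproj(T,tp([(514,100)]),62)))
a=np.radians(25);print("grip exp",-19+105*np.cos(a),95+105*np.sin(a))
E
python3 fit.py
```

```text
[ 5.76789839e+02 -1.98180221e+02  5.87223691e-02] [[-0.1, -0.6], [-1.5, -0.5], [-0.2, 0.8], [-0.8, -0.0], [0.1, -0.0], [1.0, -0.5], [1.0, -0.8], [-0.2, -0.8], [0.6, -0.9], [-1.5, -0.8], [0.0, 1.1]]
loose near edge [[-40.4293035   55.29400568]
 [-39.79690954 -51.37635664]] far [[ 18.59695446  52.85998364]
 [ 20.1730119  -47.27737941]]
grip [[ 73.46032249 140.58174251]] sc [[ 77.84254129 140.30650453]]
nose [[-93.19634499  83.17218352]] cup [[102.02543633 -96.08118393]]
grip exp 76.16231763884824 139.37491748277344
```

step_arm:
  deltas:
    - [1,-0.75,0,0,1]
    - [1,-0.75,0,0,1]
    - [1,-0.75,0,0,1]
    - [1,-0.75,0,0,1]
    - [1,-0.75,0,0,1]
  grip_force: 10

```text
t: 0.72
tool_pos: [268.9, -488.0, 222.6]
tool_rot: [0.0, 0.993, 0.114, 0.0]
force: [0.3, -0.7, -0.4]
opening: 61.2
grip_force: 0.0
```

step_arm:
  deltas:
    - [1,-0.75,0,0,1]
    - [1,-0.75,0,0,1]
    - [1,-0.75,0,0,1]
    - [1,-0.75,0,0,1]
    - [1,-0.75,0,0,1]

```text
t: 1.13
tool_pos: [389.4, -344.4, 222.8]
tool_rot: [0.0, 0.993, 0.114, 0.0]
force: [-0.2, -0.8, -0.1]
opening: 28.3
grip_force: 0.0
```

step_arm:
  deltas:
    - [0.5,-0.4,0,0.7,1]
    - [0.5,-0.4,0,0.7,1]
    - [0,0,0,0,1]

```text
t: 1.38
tool_pos: [416.9, -312.5, 222.9]
tool_rot: [-0.001, 0.999, 0.033, 0.001]
force: [0.2, 0.5, -0.5]
opening: 8.0
grip_force: 0.0
```

step_arm:
  deltas:
    - [0.81,-0.87,0,0.03,1]
    - [0.81,-0.87,0,0.03,1]
    - [0.81,-0.87,0,0,1]
    - [0.81,-0.87,0,0,1]
    - [0,0,0,0,1]

```text
t: 1.8
tool_pos: [508.8, -199.8, 222.9]
tool_rot: [-0.002, 0.999, 0.033, 0.002]
force: [-0.1, 2.1, 1.2]
opening: 0.6
grip_force: 0.0
```

step_arm:
  deltas:
    - [0,0,1,0,1]
    - [0,0,1,0,1]
    - [0,0,1,0,1]
    - [0,0,1,0,1]
    - [0,0,0,0,1]

```text
t: 2.22
tool_pos: [499.7, -206.7, 96.6]
tool_rot: [-0.002, 1.0, 0.027, -0.005]
force: [-1.3, -0.2, -0.7]
opening: 0.5
grip_force: 0.0
```

```bash
python3 - <<'E'
from h import *
f=vision.grab_frame("scene"); c=f["color"][200:395,165:380,::-1]
cv2.imwrite("pics/s2.png",cv2.convertScaleAbs(cv2.resize(c,None,fx=3,fy=3,interpolation=cv2.INTER_CUBIC),alpha=1.5))
s=robot.read_state();print(s["tool_pos"],proj(f,s["tool_pos"]))
E
```

```text
[ 501.67210551 -207.23652772   99.73451256] [[250.7500754  269.07225038]]
```

View pics/s2.png

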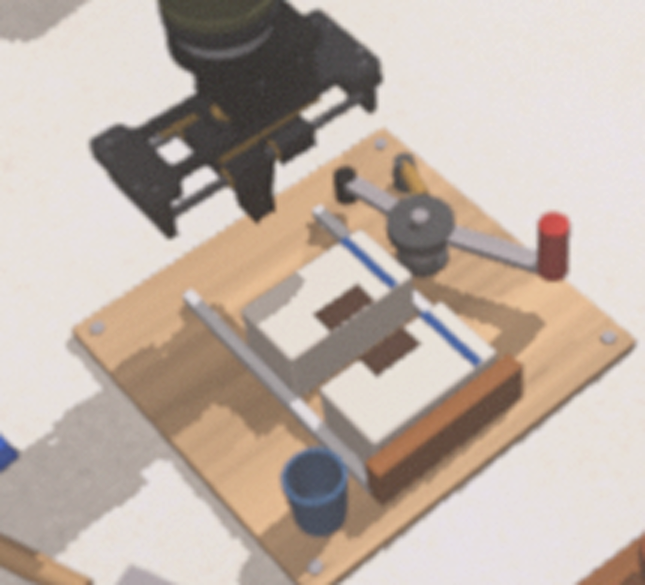

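The view shows the closed fingertips at about (258,218), behind the loose half and between the rails, as computed. I'll lower the tool and push.

step_arm:
  deltas:
    - [0,-0.15,0.6,0,1]
    - [0,0,0.6,0,1]
    - [0,0,0.6,0,1]
    - [0,0,0.6,0.05,1]
    - [0,0,0.05,0,1]

```text
t: 2.68
tool_pos: [503.5, -203.2, 28.4]
tool_rot: [-0.0, 1.0, 0.024, -0.001]
force: [-0.6, 0.2, 0.3]
opening: 0.1
grip_force: 0.0
```

step_arm:
  deltas:
    - [0.2,0,0,0,1]
    - [0.2,0,0,0,1]
    - [0.2,0,0,0,1]
    - [0.1,0,0,0,1]
    - [0.1,0,0,0,1]

```text
t: 3.1
tool_pos: [528.8, -201.8, 30.0]
tool_rot: [0.0, 1.0, 0.024, -0.0]
force: [-4.1, 0.2, 0.7]
opening: 0.2
grip_force: 1.6
```

step_arm:
  deltas:
    - [0.1,0,0,0,1]
    - [0.1,0,0,0,1]
    - [0.1,0,0,0,1]
    - [0.1,0,0,0,1]
    - [0.1,0,0,0,1]

```text
t: 3.52
tool_pos: [543.5, -200.8, 29.0]
tool_rot: [0.0, 1.0, 0.024, -0.0]
force: [-2.4, -0.1, 2.4]
opening: 0.1
grip_force: 1.6
```

step_arm:
  deltas:
    - [0.1,0,0,0,1]
    - [0.1,0,0,0,1]
    - [0.07,0,0,0,1]
    - [0,0,0,0,1]

```text
t: 3.85
tool_pos: [552.4, -200.2, 29.0]
tool_rot: [-0.0, 1.0, 0.024, 0.001]
force: [-0.9, 0.6, -0.9]
opening: 0.6
grip_force: 0.3
```

step_arm:
  deltas:
    - [0.05,0,0,0,1]
    - [0.05,0,0,0,1]
    - [0.04,0,0,0,1]

```text
t: 4.1
tool_pos: [555.7, -200.1, 29.0]
tool_rot: [0.0, 1.0, 0.024, -0.0]
force: [-2.1, 0.1, 2.5]
opening: 0.7
grip_force: 1.3
```

step_arm:
  deltas:
    - [0.03,0,0,0,1]

```text
t: 4.18
tool_pos: [556.2, -200.2, 28.9]
tool_rot: [0.0, 1.0, 0.024, -0.001]
force: [-5.1, -1.0, 4.4]
opening: 0.1
grip_force: 2.7
```

step_arm:
  deltas:
    - [0.03,0,0,0,1]

```text
t: 4.27
tool_pos: [556.5, -200.5, 28.9]
tool_rot: [0.0, 1.0, 0.024, -0.001]
force: [-6.6, -1.8, 3.0]
opening: 0.8
grip_force: 3.3
```

step_arm:
  deltas:
    - [0.04,0,0,0,1]
    - [0,0,0,0,1]

```text
t: 4.43
tool_pos: [556.7, -200.7, 28.9]
tool_rot: [0.0, 1.0, 0.023, -0.002]
force: [-7.8, -0.3, 5.4]
opening: 0.6
grip_force: 4.0
```

step_arm:
  deltas:
    - [0.04,0,0,0,1]
    - [0,0,0,0,1]

```text
t: 4.6
tool_pos: [556.7, -200.7, 28.8]
tool_rot: [0.0, 1.0, 0.023, -0.003]
force: [-10.8, 0.2, 7.6]
opening: 0.6
grip_force: 5.4
```

```bash
python3 - <<'E'
from h import *
f=vision.grab_frame("scene"); c=f["color"][240:395,185:380,::-1]
cv2.imwrite("pics/s3.png",cv2.convertScaleAbs(cv2.resize(c,None,fx=3.8,fy=3.8,interpolation=cv2.INTER_CUBIC),alpha=1.5))
s=robot.read_state();print(s["tool_pos"],s["force"])
E
```

```text
[ 556.66935055 -200.75970439   28.75054459] [-10.69272525  -0.78469784   7.92338644]
```

View pics/s3.png

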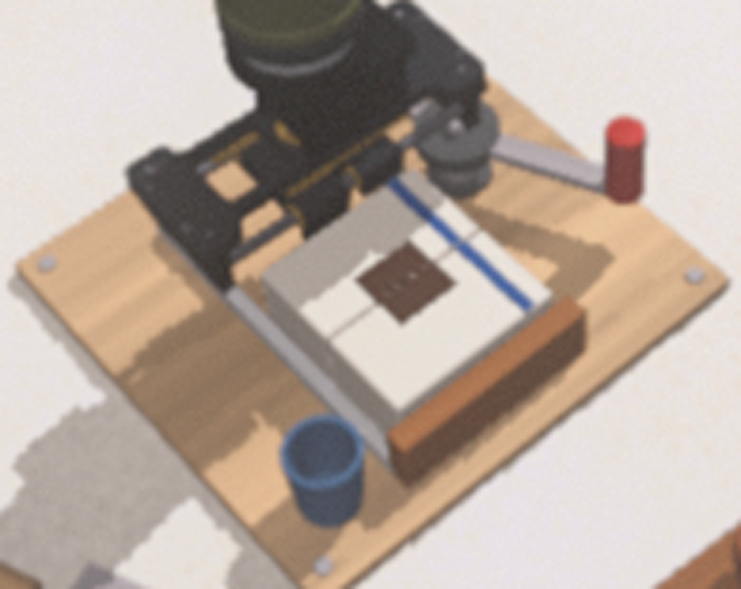

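The top view of the mould shows only a hairline joint from (330,340) to (480,232), with the pouring mouth complete, so the halves are flush. I'll back off, rise, and go to the grip.

step_arm:
  deltas:
    - [-0.25,0,0,0,1]
    - [-0.4,0,0,0,1]
    - [0,0,-0.8,0,1]
    - [0,0,-1,0,1]
    - [0,0,-1,0,1]

```text
t: 5.07
tool_pos: [540.7, -200.4, 113.6]
tool_rot: [-0.0, 1.0, 0.024, 0.001]
force: [0.1, -0.5, 0.3]
opening: 0.3
grip_force: 0.0
```

step_arm:
  deltas:
    - [0,0,-1,0,1]
    - [0,0,-0.7,0,1]
    - [0,0,0,0,1]

```text
t: 5.32
tool_pos: [544.7, -201.5, 170.0]
tool_rot: [0.002, 1.0, 0.024, 0.006]
force: [1.2, 0.7, -0.8]
opening: 1.0
grip_force: 0.0
```

step_arm:
  deltas:
    - [0.9,-0.81,0,0,1]
    - [0.9,-0.81,0,0,1]
    - [0.9,-0.81,0,0,1]
    - [0.9,-0.81,0,0,1]
    - [0.9,-0.81,0,0,1]

```text
t: 5.73
tool_pos: [671.0, -71.5, 163.4]
tool_rot: [-0.0, 1.0, 0.024, 0.001]
force: [0.4, 0.3, -1.0]
opening: 0.4
grip_force: 0.0
```

step_arm:
  deltas:
    - [0,0,0,1,1]
    - [0,0,0,1,1]
    - [0,0,0,1,1]
    - [0,0,0,1,1]
    - [0,0,0,1,1]

```text
t: 6.15
tool_pos: [670.0, -72.4, 163.0]
tool_rot: [-0.001, 0.961, -0.275, 0.0]
force: [-0.3, 0.4, 0.3]
opening: 0.5
grip_force: 0.0
```

step_arm:
  deltas:
    - [0,0,0,0.75,1]
    - [0,0,0,0,1]

```text
t: 6.32
tool_pos: [669.9, -72.6, 163.3]
tool_rot: [-0.0, 0.949, -0.317, 0.0]
force: [-0.0, -0.4, -0.3]
opening: 0.5
grip_force: 0.0
```

step_arm:
  deltas:
    - [0,0,0.8,0,1]
    - [0,0,0.8,0,1]
    - [0,0,0.8,0,1]
    - [0,0,0.75,0,1]
    - [0,0,0,0,1]

```text
t: 6.73
tool_pos: [665.9, -72.6, 63.6]
tool_rot: [0.001, 0.949, -0.314, -0.004]
force: [-1.6, -0.1, -0.6]
opening: 0.3
grip_force: 0.0
```

step_arm:
  deltas:
    - [-0.15,0,0,0,1]
    - [-0.1,0,0,0,1]
    - [-0.1,0,0,0,1]

```text
t: 6.98
tool_pos: [662.3, -66.2, 71.6]
tool_rot: [-0.0, 0.949, -0.315, 0.002]
force: [2.8, -1.7, -1.6]
opening: 0.5
grip_force: 1.7
```

step_arm:
  deltas:
    - [-0.23,-0.09,0,0,1]
    - [-0.23,-0.09,0,0,1]

```text
t: 7.15
tool_pos: [656.0, -55.0, 71.9]
tool_rot: [-0.0, 0.949, -0.316, 0.004]
force: [4.6, -2.5, -1.2]
opening: 0.2
grip_force: 1.9
```

step_arm:
  deltas:
    - [-0.24,-0.05,0,0,1]
    - [-0.24,-0.05,0,0,1]
    - [-0.24,-0.02,0,0,1]
    - [-0.24,-0.02,0,0,1]

```text
t: 7.48
tool_pos: [633.1, -32.3, 70.7]
tool_rot: [-0.001, 0.949, -0.315, 0.001]
force: [3.9, 0.4, 1.4]
opening: 0.5
grip_force: 1.7
```

step_arm:
  deltas:
    - [-0.24,0.01,0,0,1]
    - [-0.24,0.01,0,0,1]
    - [-0.24,0.05,0,0,1]
    - [-0.24,0.05,0,0,1]

```text
t: 7.82
tool_pos: [605.7, -18.8, 68.9]
tool_rot: [0.0, 0.949, -0.316, -0.001]
force: [0.5, 0.8, 0.4]
opening: 1.0
grip_force: 0.5
```

step_arm:
  deltas:
    - [-0.23,0.08,0,0,1]
    - [-0.23,0.08,0,0,1]

```text
t: 7.98
tool_pos: [591.6, -15.0, 68.8]
tool_rot: [0.001, 0.949, -0.316, -0.001]
force: [-0.0, -0.3, 0.2]
opening: 0.4
grip_force: 0.0
```

step_arm:
  deltas:
    - [-0.22,0.11,0,0,1]
    - [-0.22,0.11,0,0,1]
    - [0,0,0,0,1]

```text
t: 8.23
tool_pos: [577.0, -12.2, 69.2]
tool_rot: [0.001, 0.949, -0.316, -0.001]
force: [-0.2, -0.5, -0.5]
opening: 0.7
grip_force: 0.0
```

```bash
python3 - <<'E'
from h import *
f=vision.grab_frame("scene"); c=f["color"][220:395,185:400,::-1]
cv2.imwrite("pics/s4.png",cv2.convertScaleAbs(cv2.resize(c,None,fx=3.4,fy=3.4,interpolation=cv2.INTER_CUBIC),alpha=1.5))
s=robot.read_state();print(s["tool_pos"],s["force"])
E
```

```text
[578.04922883 -12.35453127  69.40466505] [0.69748171 0.62332622 0.25179463]
```

View pics/s4.png

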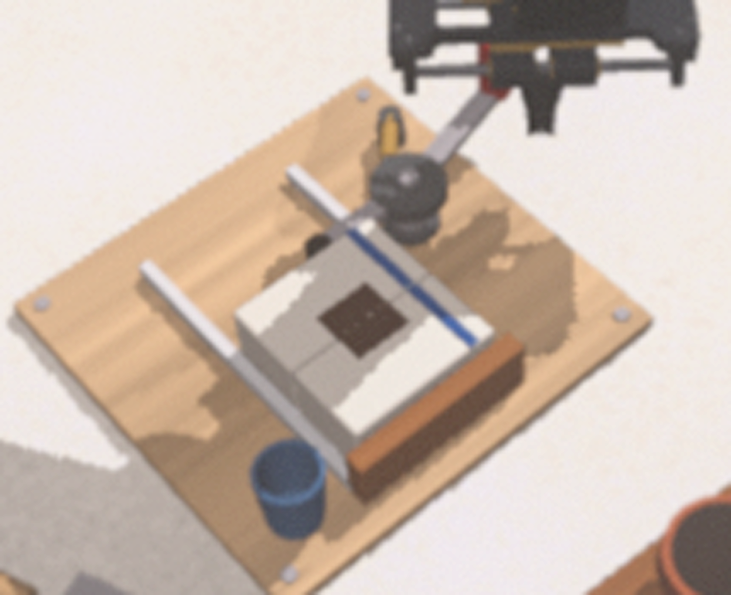

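The lever has snapped over: the nose roller at (318,245) sits on the mould's near face and the handle points away. I'll retreat and check.

step_arm:
  deltas:
    - [0.4,0,0,0,1]
    - [0.2,0,-0.3,0,1]
    - [0,0,-1,0,1]
    - [0,0,-1,0,1]
    - [0,0,-1,0,1]

```text
t: 8.7
tool_pos: [594.4, -24.0, 170.1]
tool_rot: [-0.0, 0.949, -0.316, -0.0]
force: [0.3, 0.7, -0.4]
opening: 0.5
grip_force: 0.0
```

step_arm:
  deltas:
    - [0,0,-1,0,1]
    - [0.8,0,-1,0,1]
    - [1,-0.5,-0.3,0,1]
    - [1,-0.5,0,0,1]
    - [1,-0.5,0,0,1]

```text
t: 9.12
tool_pos: [714.5, -57.5, 240.3]
tool_rot: [-0.0, 0.948, -0.317, 0.002]
force: [0.8, 0.2, -0.4]
opening: 0.3
grip_force: 0.0
```

step_arm:
  deltas:
    - [0,-1,0,0,1]
    - [0,-1,0,0,1]
    - [0,-1,0,0,1]
    - [0,0,0,0,1]
    - [0,0,0,0,1]

```text
t: 9.53
tool_pos: [766.6, 19.0, 236.6]
tool_rot: [-0.001, 0.949, -0.314, -0.001]
force: [-0.7, -0.6, 0.4]
opening: 0.8
grip_force: 0.0
```

```bash
python3 - <<'E'
from h import *
a=vision.grab_frame("scene")["color"][200:395,165:400,::-1]; b=vision.grab_frame("top")["color"][150:300,310:460,::-1]
b=cv2.resize(b,(390,390),interpolation=2); a=cv2.resize(a,(int(235*1.7),int(195*1.7)),interpolation=2)
o=np.zeros((390,390+a.shape[1],3),np.uint8);o[:,:390]=b;o[:a.shape[0],390:]=a
cv2.imwrite("pics/s5.png",cv2.convertScaleAbs(o,alpha=1.4));print(robot.read_state()["tool_pos"])
E
```

```text
[766.07575029  15.18480667 237.56050367]
```

View pics/s5.png

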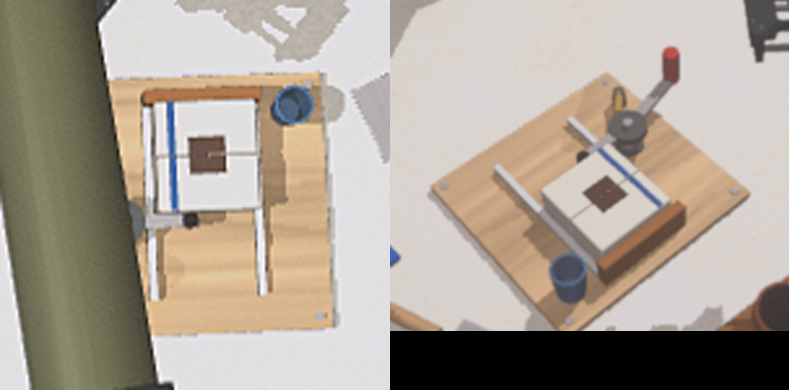

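The mould is flush, with its joint line at (207,155) in the top view. The nose roller at (190,219) is on the near face, the cup hasn't moved, and the arm is clear.

```bash
python3 -c "
from station import robot
print(robot.hand_in())"
```

```text
the job is handed in; nothing more can be done
None
```

The loose half is flush against the fixed half, the lever is snapped into lock behind it, the arm is clear, and the job was handed in after about 9.6 s of robot time.

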